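# Load the specimen chamber into the microscope stage's V nest

### The arm

A 7-joint arm with a two-finger parallel gripper is mounted at the origin on the work surface. World frame = base frame: x ahead of the robot, y to its left, z up, the work surface at z = 0. Lengths are in m, angles in rad, forces in N, time in s.
With the tool pointing down it reaches from about 0.425 to 0.95 m from the base axis. Payload 4.7 kg.
Tool frame: the origin (TCP) lies at the very end of the fingers, on their centre line; the grasp point (between the pads) lies 19 mm behind it; x points along the fingers, y is the direction in which the jaws open and shut, and the axes are right-handed (so a half turn about x gives the same grasp; the last joint's range is limited). The gripper opens to 87 mm and grips with 3 to 60 N. Pads are 19 mm wide; open, the fingers measure 117 mm over their backs; the gripper's body (75 mm by 190 mm) begins 51 mm behind the grasp point.
Start: joints at [-1.259, 0.469, -0.049, 1.532, 0.024, 1.141, -0.082], TCP at [0.226, 0.636, 0.193] pointing down, gripper open.
Joint ranges: [-2.59, 2.59], [-0.33, 1.99], [-1.39, 1.29], [0.1, 2.45], [-1.04, 4.18], [0.21, 1.99], [-2.66, 2.66]. Speed limits (rad/s): [2.57, 2.57, 3.14, 3.14, 3.14, 3.14, 3.14].

### API

Orientations are given as a unit quaternion [x, y, z, w].
In Python, from bench import * gives the robot as it stands.
- The arm moves only by the tool drive_tool, never from a script. Its argument "moves" is a list of rows, each an object with "dp": the shift along the tool's x, y, z in m, a list of three; "spin": the turn about the tool's x in rad. A call has 1 to 20 rows; each row is the pose to reach, as a shift and turn from the pose commanded when the call began, along the tool's axes at that moment; what a row does not reach only later rows make up. A row lasts 1/12 s, in which the tool goes at most 41.7 mm and 7.16 degrees, less where a joint would pass 70% of its speed; a pose out of reach is approached as far as the arm can. A call with a gripper value outside its range is refused whole. "gripper" is the finger opening in m, from 0 to 0.087, set as the call begins (left out, the last holds). The fingers move at their own pace and stop on an object; "squeeze" is the grip in N (left out, the last holds). Time passes only in rows, so rows that repeat a pose let the fingers close. It gives the time, the measured TCP pose, the force and the opening at its end, in the units of the state.
- sense(): the state, without advancing time (a new reading comes with each control period).
- get_image(name): name is "scene" or "top" or "wrist"; returns a dict with "pixels" (384x512x3 uint8, red, green, blue), "fx", "fy", "cx", "cy" (pixels), "rvec" (rotation vector, rad) and "tvec" (3), from world to camera coordinates, as OpenCV has them. Camera axes: x right, y down, z forward; pixel columns grow to the right and rows downward; lengths in m; the calibration is good to about 2 mm. A picture is of the moment at which its call begins. There is no depth.
- finish_job(): hands the job in, once; it reports no verdict.
Trained networks look in a picture, given as the dict that the camera call returned (one of the last four; its "shot" number tells which), for a name from the list of things; names that differ only in an ending like _2 or _b are one class to them, and where a whole thing is asked for, a point or a joint stands for the part that bears it (a point fixed in the world has none). Each returns a list of dicts, best first, with "p" (0 to 1); they miss things now and then, are a little off and sometimes report something else, mostly with a low value. They report only what shows in the picture. A call takes as long as a camera call. They do not tell look-alikes from the thing itself.
- recognise(picture, target): "rect" ([centre column, centre row, width, height] as shares, 0 to 1, of the picture: columns of its width, rows of its height, round what is visible of it).
The state is a dict: "t": time; "joints": joint angles; "dq": joint speeds; "effort": joint torques, N m; "tool_pos": TCP position; "tcp_rot": TCP orientation; "force": force on the tool from outside, world axes, zero at the start; "ft_torque": the same for the moment, N m; "grip_width": opening from 0.0 (shut) to 1.0 (fully open).
Only numpy, scipy, OpenCV 4.12 (cv2) and the standard library are available. Lean on these libraries where they do the work, as an engineer would, in place of code of your own. Each camera call takes 0.05 s, during which the arm holds its last target. There are 200 camera calls.

### The job

Pick the specimen chamber up from the bench and stand it on the stage in the open mouth of the guides, then slide it in under the lips until it is fully home against both jaws of the V and the spring catch has come up behind it, and let go. Keep the chamber upright and push gently, with no more than about 10 N, as it holds a thin glass; leave the other things on the bench where they are.

Things in the scene. Friction and masses are not known exactly. Their poses are not given: they have to be found in the camera images.
- chamber_mid (a point): Specimen chamber, a loose upright round part of 0.25 to 0.48 kg, 56 mm high: a polished, slippery steel flange disc (70 mm diameter, 14 mm thick) at the bottom, with a black cylindrical housing (40 mm diameter, from 14 to 56 mm up) standing on its centre. This point is on its axis, 28 mm above its underside; z up, yaw does not matter.
- chamber: The same chamber; the origin is the centre of its underside.
- stage: Black microscope stage, about 250 x 190 mm, bolted down; origin at bench height under its middle; x points into the nest (push direction), z up. Flat plate on top, 40 mm above the origin, from x = -125 to 110 mm. On it two straight, polished, slippery steel jaws, a V open towards -x, symmetric about x, 70 degrees between their faces.
- mouth (a point): Point of the stage on the plate's top (40 mm above bench) at stage x = -75 mm, y = 0, axes as the stage. A chamber set down with its axis here stands on the flat, clear of jaws and catch; 20 mm of sideways error is harmless. The seat lies 85 to 125 mm from here along +x.
- seat (a point): Point of the stage on the plate's top at stage x = 10 mm, y = 0. The jaws and the catch were left, together, 0 to 40 mm further along +x on a stiff slide (not reported; holds beyond 60 N), so the fully home chamber's axis is 0 to 40 mm beyond this point: found by feel, as a hard stop when the flange meets both jaws.
- lip (a point): Top of the lips, 21.5 mm above the plate (61.5 mm above bench), over stage x = 10 mm, y = 0. The jaws (17.5 mm high) are capped by flat aluminium lips, 4 mm thick, overhanging the jaw faces by 7 mm: the flange passes under them, so the chamber cannot be lowered in, only slid in; the housing stays clear of them.
- catch (a joint): Spring catch: two steel prongs 8 mm wide at stage y = -27 and +27 mm, 5 mm proud of the plate. 0 = up, 0.005 m = pressed flush. Ramped on the mouth side: a chamber slid in rides over them (about 1 N); they come up behind the flange once it is within 2.5 mm of its seat. The middle 46 mm between them is free for pushing the flange from behind.
- bottle: Bystander: small amber glass bottle, 44 mm diameter, 85 mm high; origin under its centre.
- objective: Bystander: brass microscope objective standing on end, 32 mm diameter, 52 mm high; origin under its centre.
- driver: Bystander: screwdriver lying on the bench to the right, 150 mm long; origin under its middle.
Mind the look-alikes: they are no part of the job. Of the things like the chamber, leave any that is orange or purple; of the rest the smaller one is meant.

How it is judged:
On the way:
1. the chamber stands upright on the plate in the mouth of the guides, short of the seat (z of chamber in the frame of stage between 0.037 and 0.042 m and x of chamber in the frame of stage between -0.12 and 0.004 m and angle between chamber's own z axis and vertical below 0.15 rad), for 0.1 s.
At the end, for the whole second after the job is handed in: The chamber stands flat on the plate (underside within 3 mm of the plate's top, tilt under 0.06 rad), centred in the V within 4 mm, between 6 and 54 mm along the stage's x, at rest, with the catch up behind it (catch under 1.5 mm) (value of joint catch below 0.0015 m and x of chamber in the frame of stage between 0.006 and 0.054 m and y of chamber in the frame of stage between -0.004 and 0.004 m and z of chamber in the frame of stage between 0.037 and 0.043 m and angle between chamber's own z axis and vertical below 0.06 rad and linear speed of chamber below 0.01 m/s); the robot touches nothing.
It fails at once if the chamber presses on the jaws of the stage with more than 16 N (contact force between chamber and stage above 16 N).
It fails at once if the chamber is tipped by more than 0.45 rad (angle between chamber's own z axis and vertical above 0.45 rad).
It fails at once if a bystander is moved by more than 20 mm (distance of any of bottle, objective, driver from where it was at the start of the episode above 0.02 m).
It also fails if it takes over 58 s, if anything falls off the work surface, if the arm or the gripper's body presses on something with over 40 N, if the wrist force passes 120 N, or if a joint passes its speed limit or range.

## Working session

There is one attempt and no reset: what is moved stays moved. The work goes in short steps, Python scripts to look and compute and a tool call to move; the robot and the scene stay as the last step left them, time stands still between calls to the robot, and variables do not carry over. Pictures are saved under pics/ and viewed, about 8 in all and at most 12, crops included, and the job is handed in when it is done.

Besides the shell and the picture viewer there is one more tool, called after "Emit:" by a JSON object that holds its "name" and its "arguments". drive_tool: Moves the arm, as the interface text tells. Its arguments: {"type":"object","properties":{"moves":{"type":"array"},"gripper":{"type":"number"},"squeeze":{"type":"number"}},"required":["moves"]}

```bash
mkdir -p pics; cat > h.py <<'E'
from bench import *
import numpy as np, cv2
from scipy.spatial.transform import Rotation as R
def save(im,name,crop=None,s=1):
    a=im["pixels"][:,:,::-1]
    if crop: a=a[crop[1]:crop[3],crop[0]:crop[2]]
    cv2.imwrite("pics/"+name,cv2.resize(np.ascontiguousarray(a),None,fx=s,fy=s,interpolation=cv2.INTER_CUBIC))
def ray(im,u,v,z):
    Rm=cv2.Rodrigues(np.array(im["rvec"],float))[0]; t=np.array(im["tvec"],float).ravel()
    c=-Rm.T@t; d=Rm.T@np.array([(u-im["cx"])/im["fx"],(v-im["cy"])/im["fy"],1]); return c+d*(z-c[2])/d[2]
def proj(im,p):
    K=np.array([[im["fx"],0,im["cx"]],[0,im["fy"],im["cy"]],[0,0,1.]])
    return cv2.projectPoints(np.array(p,float).reshape(-1,1,3),np.array(im["rvec"],float),np.array(im["tvec"],float),K,None)[0].reshape(-1,2)
def totool(v):
    return R.from_quat(sense()["tcp_rot"]).inv().apply(v)
E
python3 - <<'E'
from h import *
ims={n:get_image(n) for n in("scene","top")}
for n,im in ims.items():
    save(im,n+"0.png",s=1.5)
    for t in("chamber","stage","bottle","objective","driver"):
        for r in recognise(im,t)[:4]: 
            c,w=r["rect"],[512,384,512,384]; print(n,t,round(r["p"],2),[round(a*b) for a,b in zip(c,w)])
s=sense(); print(s); print(R.from_quat(s["tcp_rot"]).as_matrix().round(3))
E
```

```text
scene chamber 0.79 [247, 222, 45, 52]
scene chamber 0.74 [167, 169, 45, 43]
scene chamber 0.66 [189, 216, 36, 37]
scene chamber 0.57 [228, 191, 27, 32]
scene stage 0.78 [340, 276, 116, 81]
scene bottle 0.68 [195, 245, 27, 51]
scene bottle 0.48 [187, 215, 37, 38]
scene objective 0.49 [126, 195, 14, 22]
scene objective 0.41 [341, 278, 113, 82]
scene driver 0.68 [121, 250, 29, 56]
top chamber 0.98 [270, 233, 30, 30]
top chamber 0.95 [249, 186, 33, 37]
top chamber 0.72 [335, 254, 41, 36]
top chamber 0.6 [297, 191, 30, 24]
top stage 0.89 [173, 168, 81, 93]
top bottle 0.7 [280, 147, 16, 20]
top objective 0.52 [359, 213, 11, 17]
top driver 0.92 [340, 150, 13, 55]
top driver 0.66 [359, 214, 11, 14]
top driver 0.19 [175, 168, 83, 93]
{'t': 0.6, 'joints': array([-1.25889146,  0.46858665, -0.04858052,  1.53253983,  0.02412564,
        1.14100597, -0.08230695]), 'dq': array([ 4.94162515e-05,  6.21823611e-04, -7.89950463e-04, -1.08748845e-03,
        1.18716672e-04, -8.38895566e-04, -8.05474860e-04]), 'effort': array([-1.01396213e-04, -5.07544827e+01, -8.01599608e-02, -2.36340630e+01,
       -6.11435180e-02,  3.12746479e-02,  3.46419972e-05]), 'tool_pos': array([0.2255909 , 0.63618527, 0.19296491]), 'tcp_rot': array([ 0.11992767,  0.69686449, -0.11989517,  0.69686611]), 'force': array([-0.07484237, -0.84195848,  0.13152062]), 'ft_torque': array([0.00287335, 0.02870963, 0.03263026]), 'grip_width': 0.9973135543534333}
[[ 0.     0.334  0.942]
 [ 0.     0.942 -0.334]
 [-1.     0.    -0.   ]]
```

View pics/scene0.png

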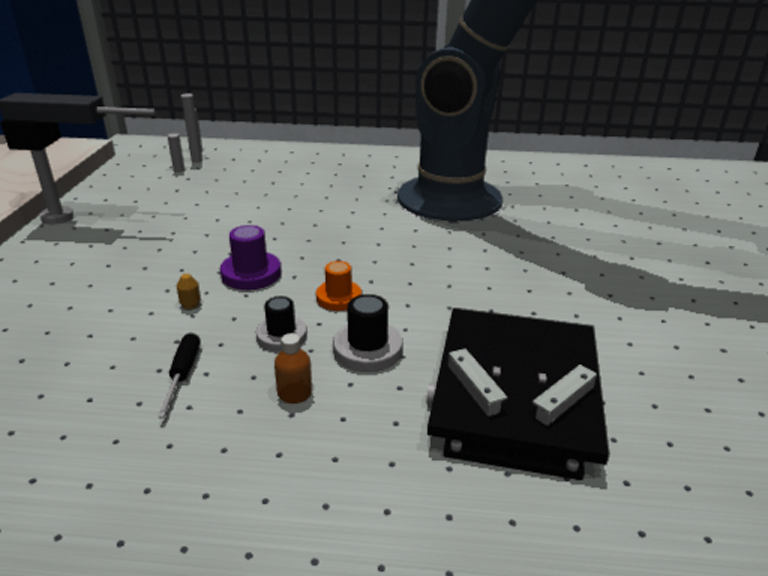

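View pics/top0.png

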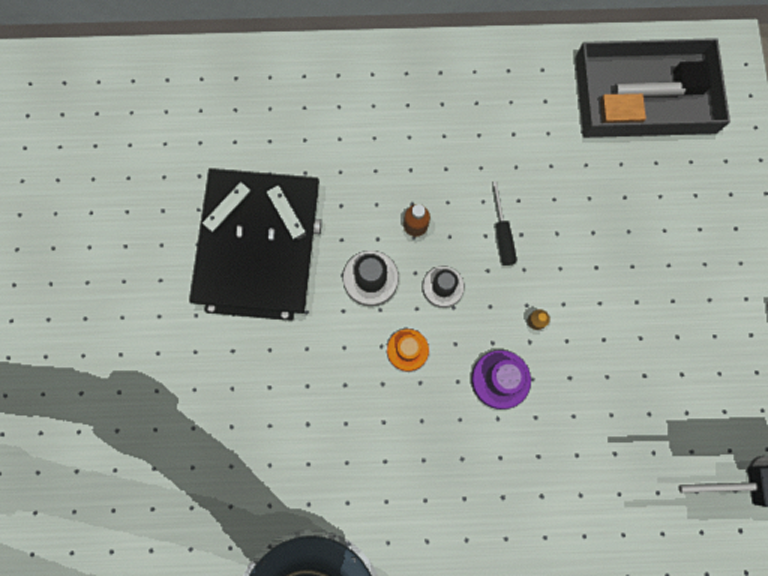

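The pictures show four chamber-like things. In top.png (×1.5) they are orange (408,349), purple (502,378), large black/steel (370,277) and small black/steel (444,285). The small black/steel one fits: it is neither orange nor purple, and it is the smaller of the other two. I'll confirm its size and look at an enlarged crop.

```bash
python3 - <<'E'
from h import *
im=get_image("top"); a=im["pixels"]
save(im,"crop1.png",(115,100,335,225),3.6)
P=lambda u,v,z:ray(im,u/1.5,v/1.5,z).round(4)
print("cand flange L/R/T/B small",P(422,286,.014),P(465,286,.014),"large",P(342,278,.014),P(398,278,.014))
# stage plate: dark threshold near
g=cv2.cvtColor(a,cv2.COLOR_RGB2HSV)[:,:,2]; m=((g<45)*255).astype(np.uint8); m[:, :115]=0;m[:,225:]=0;m[:100]=0;m[225:]=0
m=cv2.morphologyEx(m,cv2.MORPH_CLOSE,np.ones((25,25)))
n,l,s,c=cv2.connectedComponentsWithStats(m); k=1+s[1:,4].argmax(); 
cnt=max(cv2.findContours((l==k).astype(np.uint8),0,2)[0],key=cv2.contourArea)
b=cv2.approxPolyDP(cnt,6,True).reshape(-1,2); print([(tuple(q),ray(im,*q,.04).round(4)) for q in b])
Rm=cv2.Rodrigues(np.array(im["rvec"],float))[0];print("cam",-Rm.T@np.array(im["tvec"]).ravel())
for q in recognise(im,"objective")[:1]+recognise(im,"bottle")[:1]+recognise(im,"driver")[:1]: u=q["rect"]; print(ray(im,u[0]*512,u[1]*384,.03).round(3))
# flange fit: proj ring at guess, refine with bright/saturation edges done visually
E
```

```text
cand flange L/R/T/B small [ 0.5034 -0.1993  0.014 ] [ 0.5012 -0.2721  0.014 ] large [ 0.5213 -0.0644  0.014 ] [ 0.5184 -0.1593  0.014 ]
[((np.int32(140), np.int32(113)), array([0.7126, 0.1566, 0.04  ])), ((np.int32(127), np.int32(200)), array([0.486 , 0.1844, 0.04  ])), ((np.int32(142), np.int32(208)), array([0.4649, 0.1471, 0.04  ])), ((np.int32(201), np.int32(208)), array([0.4605, 0.0023, 0.04  ])), ((np.int32(211), np.int32(119)), array([ 0.6909, -0.0255,  0.04  ]))]
cam [ 0.26839491 -0.1053546   1.16052642]
[ 0.437 -0.39   0.03 ]
[ 0.614 -0.193  0.03 ]
[ 0.573 -0.351  0.03 ]
```

View pics/crop1.png

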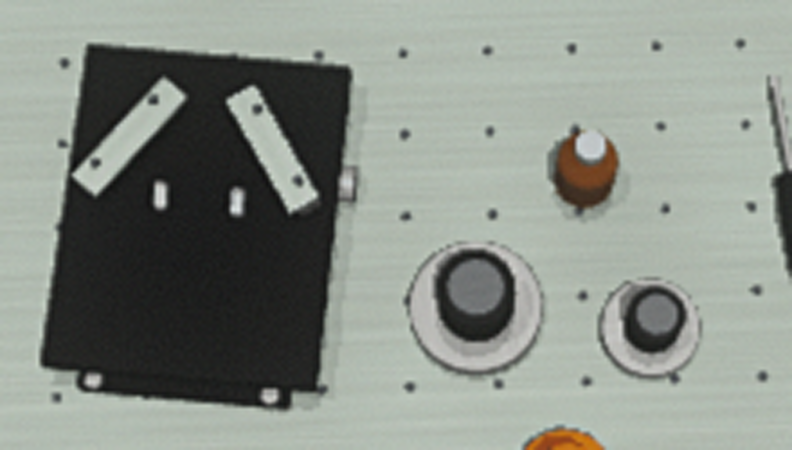

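The crop confirms it. The small black/steel chamber at (650,328) has a flange of about 72 mm (70 expected), while the large one at (476,307) measures about 95 mm. The stage corners show at (90,45), (351,67), (318,390) and (42,367), the prongs at (160,195) and (237,202), and the V opens toward the robot.

```bash
python3 - <<'E'
from h import *
from scipy.optimize import least_squares
im=get_image("top")
C=lambda u,v,z:ray(im,u/3.6+115-.36,v/3.6+100-.36,z)
cor=np.array([C(90,45,.04),C(351,67,.04),C(318,390,.04),C(42,367,.04)])[:,:2]
mod=np.array([[.11,.095],[.11,-.095],[-.125,-.095],[-.125,.095]])
f=lambda p:((R.from_euler('z',p[2]).as_matrix()[:2,:2]@mod.T).T+p[:2]-cor).ravel()
r=least_squares(f,[.58,.07,0]); print("stage",r.x,"res",(r.fun*1e3).round(1))
S=lambda w:R.from_euler('z',-r.x[2]).as_matrix()[:2,:2]@(w[:2]-r.x[:2])
for q in((160,195),(237,202)): print("prong stage",S(C(*q,.044)).round(4))
for q in((72,180),(97,197),(187,95),(163,77),(226,98),(257,85),(319,197),(290,214)): print("lip",S(C(*q,.0615)).round(4))
print("flange c",C(650.5,328,.011).round(4),"top c",C(659,312,.056).round(4))
im=get_image("scene")
for c in recognise(im,"chamber")[:4]: print(round(c["p"],2),[round(a*b) for a,b in zip(c["rect"],[512,384]*2)])
# mouth, seat
M=R.from_euler('z',r.x[2]).as_matrix()[:2,:2]
for x in(-.075,.01,.05): print(x,(M@[x,0]+r.x[:2]).round(4))
E
```

```text
stage [ 0.59500495  0.07728319 -0.11617101] res [ 0.3  1.3  0.4 -1.4 -0.6  0.  -0.2  0.1]
prong stage [0.0025 0.029 ]
prong stage [ 0.0021 -0.0251]
lip [0.0032 0.0867]
lip [-0.0074  0.068 ]
lip [0.0711 0.0155]
lip [0.0828 0.0338]
lip [ 0.0713 -0.0118]
lip [ 0.0826 -0.0322]
lip [ 0.0057 -0.0838]
lip [-0.008  -0.0653]
flange c [ 0.5027 -0.2352  0.011 ] top c [ 0.5044 -0.2364  0.056 ]
0.74 [168, 171, 41, 41]
0.71 [187, 217, 36, 38]
0.7 [227, 190, 30, 37]
0.61 [246, 223, 46, 53]
-0.075 [0.5205 0.086 ]
0.01 [0.6049 0.0761]
0.05 [0.6447 0.0715]
```

Emit:
{"name": "drive_tool", "arguments": {"moves": [{"dp": [0,-0.31,0.42],"spin": -0.225},{"dp": [0,-0.31,0.42],"spin": -0.225},{"dp": [0,-0.31,0.42],"spin": -0.225},{"dp": [0,-0.31,0.42],"spin": -0.225},{"dp": [0,-0.31,0.42],"spin": -0.225},{"dp": [0,-0.31,0.42],"spin": -0.225},{"dp": [0,-0.31,0.42],"spin": -0.225},{"dp": [0,-0.31,0.42],"spin": -0.225},{"dp": [0,-0.31,0.42],"spin": -0.225},{"dp": [0,-0.31,0.42],"spin": -0.225},{"dp": [0,-0.31,0.42],"spin": -0.225},{"dp": [0,-0.73,0.553],"spin": -0.225},{"dp": [0,-0.73,0.553],"spin": -0.225},{"dp": [0,-0.73,0.553],"spin": -0.225},{"dp": [0,-0.73,0.553],"spin": -0.225},{"dp": [0,-0.73,0.553],"spin": -0.225},{"dp": [0,-0.73,0.553],"spin": -0.225},{"dp": [0,-0.73,0.553],"spin": -0.225},{"dp": [0,-0.73,0.553],"spin": -0.225},{"dp": [0,-0.73,0.553],"spin": -0.225}], "gripper": 0.087, "squeeze": 20}}

```text
t: 2.62
tool_pos: [0.4977, -0.1202, 0.1934]
tcp_rot: [0.041, 0.706, -0.041, 0.706]
force: [0.7, -0.1, -0.4]
grip_width: 0.996
```

Emit:
{"name": "drive_tool", "arguments": {"moves": [{"dp": [0,-0.104,0.016],"spin": 0},{"dp": [0,-0.104,0.016],"spin": 0},{"dp": [0,-0.104,0.016],"spin": 0},{"dp": [0,-0.104,0.016],"spin": 0},{"dp": [0,-0.104,0.016],"spin": 0}]}}

```text
t: 3.03
tool_pos: [0.5014, -0.2248, 0.1929]
tcp_rot: [0.042, 0.706, -0.042, 0.706]
force: [-0.1, 0.9, -0.7]
grip_width: 1.002
```

```bash
python3 - <<'E'
from h import *
im=get_image("wrist"); save(im,"wrist1.png",s=1.5)
s=sense();print(s["tool_pos"],R.from_quat(s["tcp_rot"]).as_matrix().round(3),s["force"])
for c in recognise(im,"chamber")[:4]: print(round(c["p"],2),[round(a*b) for a,b in zip(c["rect"],[512,384]*2)])
print(proj(im,[[.5035,-.236,.056],[.5035,-.236,.014],s["tool_pos"]]))
E
```

```text
[ 0.50169796 -0.22293444  0.19276633] [[-0.     0.116  0.993]
 [ 0.001  0.993 -0.116]
 [-1.     0.001 -0.   ]] [ 0.46934673 -0.17015062 -0.79347653]
0.78 [247, 173, 52, 53]
0.73 [153, 51, 91, 90]
0.62 [290, 83, 57, 60]
[[244.64177204 181.01790053]
 [245.6061009  173.70012106]
 [256.37009023 220.37745058]]
```

View pics/wrist1.png

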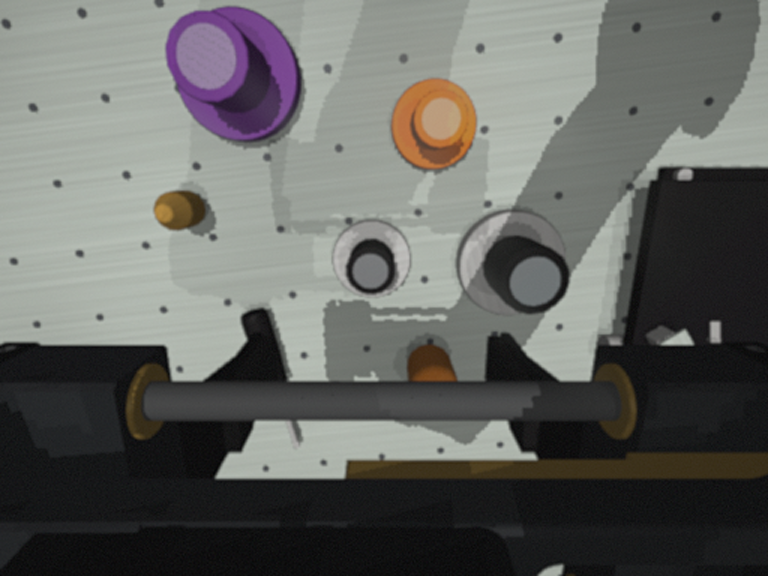

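The wrist view shows the chamber's housing top at (370,272) and flange at (371,258), about 2 mm in +y from my estimate. The gripper descends clear of its neighbours.

Emit:
{"name": "drive_tool", "arguments": {"moves": [{"dp": [0.02,-0.011,0.003],"spin": 0},{"dp": [0.055,-0.011,0.003],"spin": 0},{"dp": [0.09,-0.011,0.003],"spin": 0},{"dp": [0.125,-0.011,0.003],"spin": 0},{"dp": [0.15,-0.011,0.003],"spin": 0},{"dp": [0.165,-0.011,0.003],"spin": 0},{"dp": [0.165,-0.011,0.003],"spin": 0},{"dp": [0.165,-0.011,0.003],"spin": 0}]}}

```text
t: 3.8
tool_pos: [0.5035, -0.2329, 0.0276]
tcp_rot: [0.04, 0.706, -0.04, 0.706]
force: [0.1, 0.0, 0.4]
grip_width: 0.999
```

Emit:
{"name": "drive_tool", "arguments": {"moves": [{"dp": [0,0,0],"spin": 0},{"dp": [0,0,0],"spin": 0},{"dp": [0,0,0],"spin": 0},{"dp": [0,0,0],"spin": 0},{"dp": [0,0,0],"spin": 0},{"dp": [0,0,0],"spin": 0},{"dp": [0,0,0],"spin": 0},{"dp": [0,0,0],"spin": 0}], "gripper": 0.02, "squeeze": 25}}

```text
t: 4.47
tool_pos: [0.5034, -0.2347, 0.028]
tcp_rot: [0.041, 0.706, -0.041, 0.706]
force: [-0.1, 0.0, -0.4]
grip_width: 0.477
```

Emit:
{"name": "drive_tool", "arguments": {"moves": [{"dp": [-0.015,0,0],"spin": 0},{"dp": [-0.045,0,0],"spin": 0},{"dp": [-0.08,0,0],"spin": 0},{"dp": [-0.11,0,0],"spin": 0},{"dp": [-0.11,0,0],"spin": 0},{"dp": [-0.11,0.02,0.001],"spin": 0},{"dp": [-0.11,0.05,0.002],"spin": 0},{"dp": [-0.11,0.085,0.003],"spin": 0},{"dp": [-0.11,0.12,0.004],"spin": 0},{"dp": [-0.11,0.155,0.005],"spin": 0},{"dp": [-0.11,0.19,0.006],"spin": 0},{"dp": [-0.11,0.225,0.007],"spin": 0},{"dp": [-0.11,0.26,0.008],"spin": 0},{"dp": [-0.11,0.29,0.009],"spin": 0},{"dp": [-0.11,0.31,0.01],"spin": 0},{"dp": [-0.11,0.322,0.01],"spin": 0},{"dp": [-0.11,0.322,0.01],"spin": 0},{"dp": [-0.11,0.322,0.01],"spin": 0}]}}

```text
t: 5.97
tool_pos: [0.5503, 0.0832, 0.1375]
tcp_rot: [0.041, 0.706, -0.041, 0.706]
force: [-0.3, -0.7, 0.3]
grip_width: 0.227
```

```bash
python3 - <<'E'
from h import *
s=sense();print(s["tool_pos"],s["force"],s["grip_width"])
im=get_image("scene"); save(im,"scene1.png",(210,100,450,330),2.5)
E
```

```text
[0.55027009 0.08317755 0.13754348] [-0.25208034 -0.67011638  0.29259597] 0.22741137532678893
```

View pics/scene1.png

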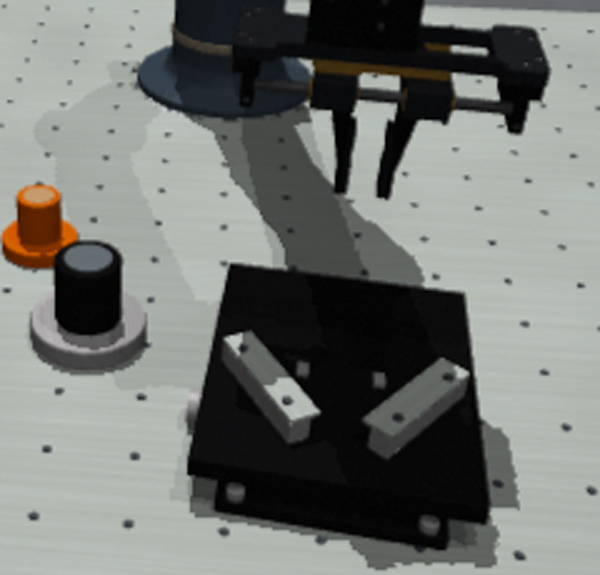

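The gripper is empty (fingers at 0.227, nothing between them). They were probably still closing at 0.477 when I lifted. I'll check where the chamber is now.

```bash
python3 - <<'E'
from h import *
im=get_image("top"); save(im,"crop2.png",(225,130,375,225),4)
for c in recognise(im,"chamber")[:5]: print(round(c["p"],2),[round(a*b,1) for a,b in zip(c["rect"],[512,384]*2)])
E
```

```text
0.9 [269.2, 234.3, 25.7, 28.8]
0.81 [249.7, 184.9, 34.8, 31.9]
0.7 [294.6, 190.7, 31.9, 25.8]
0.69 [334.6, 253.7, 37.9, 39.7]
0.21 [360.6, 213.5, 13.5, 14.4]
```

View pics/crop2.png

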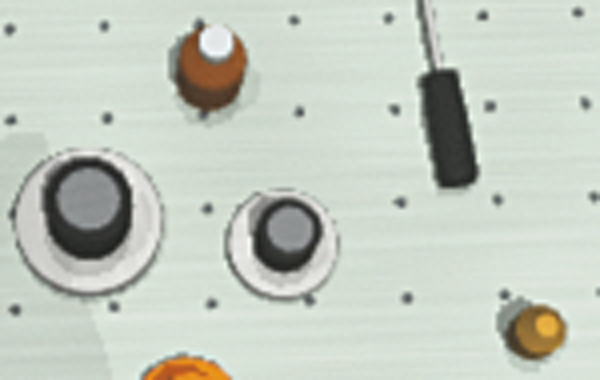

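The chamber still stands upright where it was, with its flange at crop (282,244), and nothing else has moved. I'll go back, open, and this time wait until the fingers have settled.

Emit:
{"name": "drive_tool", "arguments": {"moves": [{"dp": [0,-0.03,-0.001],"spin": 0},{"dp": [0,-0.07,-0.002],"spin": 0},{"dp": [0,-0.11,-0.003],"spin": 0},{"dp": [0,-0.15,-0.005],"spin": 0},{"dp": [0,-0.19,-0.006],"spin": 0},{"dp": [0,-0.23,-0.007],"spin": 0},{"dp": [0,-0.265,-0.008],"spin": 0},{"dp": [0,-0.295,-0.009],"spin": 0},{"dp": [0,-0.315,-0.01],"spin": 0},{"dp": [0,-0.322,-0.01],"spin": 0},{"dp": [0,-0.322,-0.01],"spin": 0},{"dp": [0,-0.322,-0.01],"spin": 0},{"dp": [0,-0.322,-0.01],"spin": 0}], "gripper": 0.087}}

```text
t: 7.2
tool_pos: [0.5038, -0.2328, 0.1377]
tcp_rot: [0.041, 0.706, -0.04, 0.706]
force: [-0.6, -0.7, 0.1]
grip_width: 0.989
```

Emit:
{"name": "drive_tool", "arguments": {"moves": [{"dp": [0.025,0,0],"spin": 0},{"dp": [0.06,0,0],"spin": 0},{"dp": [0.09,0,0],"spin": 0},{"dp": [0.107,0,0],"spin": 0},{"dp": [0.111,0,0],"spin": 0},{"dp": [0.111,0,0],"spin": 0},{"dp": [0.111,0,0],"spin": 0}]}}

```text
t: 7.78
tool_pos: [0.5045, -0.234, 0.0277]
tcp_rot: [0.04, 0.705, -0.04, 0.706]
force: [0.5, 0.4, -0.7]
grip_width: 1.001
```

Emit:
{"name": "drive_tool", "arguments": {"moves": [{"dp": [0,0,0],"spin": 0},{"dp": [0,0,0],"spin": 0},{"dp": [0,0,0],"spin": 0},{"dp": [0,0,0],"spin": 0},{"dp": [0,0,0],"spin": 0},{"dp": [0,0,0],"spin": 0},{"dp": [0,0,0],"spin": 0},{"dp": [0,0,0],"spin": 0},{"dp": [0,0,0],"spin": 0},{"dp": [0,0,0],"spin": 0},{"dp": [0,0,0],"spin": 0},{"dp": [0,0,0],"spin": 0},{"dp": [0,0,0],"spin": 0},{"dp": [0,0,0],"spin": 0}], "gripper": 0.02, "squeeze": 25}}

```text
t: 8.95
tool_pos: [0.5034, -0.2347, 0.0269]
tcp_rot: [0.041, 0.706, -0.041, 0.706]
force: [0.1, -0.5, -0.8]
grip_width: 0.232
```

Emit:
{"name": "drive_tool", "arguments": {"moves": [{"dp": [-0.005,0,0],"spin": 0},{"dp": [-0.015,0,0],"spin": 0},{"dp": [-0.025,0,0],"spin": 0},{"dp": [-0.03,0,0],"spin": 0},{"dp": [-0.03,0,0],"spin": 0},{"dp": [-0.03,0,0],"spin": 0}]}}

```text
t: 9.45
tool_pos: [0.5038, -0.2347, 0.0576]
tcp_rot: [0.041, 0.705, -0.041, 0.706]
force: [-0.1, 0.3, -0.8]
grip_width: 0.227
```

The fingers shut fully again with nothing between them, so either my position is off or something else is wrong. I'll look from the scene camera and the wrist.

```bash
python3 - <<'E'
from h import *
im=get_image("scene"); s=sense()
print("tcp px",(proj(im,[s["tool_pos"],[.5035,-.235,.056],[.5035,-.235,0]])).round(1))
im2=get_image("wrist");print("wrist tcp",proj(im2,[s["tool_pos"]]))
for c in recognise(im,"chamber")[:5]: print(round(c["p"],2),[round(a*b,1) for a,b in zip(c["rect"],[512,384]*2)])
for c in recognise(im2,"chamber")[:5]: print(round(c["p"],2),[round(a*b,1) for a,b in zip(c["rect"],[512,384]*2)])
save(im,"a.png",(130,120,330,270),2); save(im2,"b.png",s=.78)
a=cv2.imread("pics/a.png");b=cv2.imread("pics/b.png");h=300
cv2.imwrite("pics/ab.png",np.hstack([cv2.resize(a,(400,300)),cv2.resize(b,(400,300))]))
E
```

```text
tcp px [[185.4 201.7]
 [185.2 202.1]
 [187.3 224.3]]
wrist tcp [[253.83553467 220.25926791]]
0.82 [167.6, 178.3, 44.1, 29.2]
0.75 [187.9, 216.2, 37.5, 34.9]
0.66 [227.1, 190.8, 26.5, 33.8]
0.56 [246.7, 221.5, 50.3, 52.4]
0.96 [324.7, 59.8, 92.9, 97.8]
0.76 [98.8, 40.2, 164.6, 80.4]
0.66 [255.2, 203.2, 81.1, 87.0]
0.63 [411.5, 201.1, 143.4, 107.5]
```

View pics/ab.png

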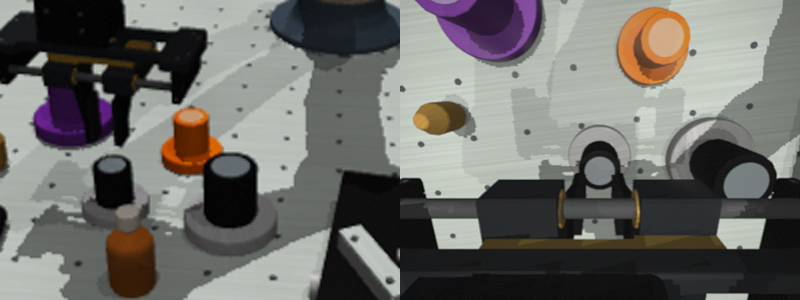

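In the scene view the fingertips sit at crop (93,140) and (121,143), which is full-frame (183.5,191). The reported TCP should project to (185.4,201.7), so the real fingertips differ from it. I'll triangulate them from both cameras.

```bash
python3 - <<'E'
from h import *
s=sense(); Rt=R.from_quat(s["tcp_rot"]).as_matrix(); p=s["tool_pos"]; print(p)
sc,wr=get_image("scene"),get_image("wrist")
for z in(.0,.01,.02,.03,.04): print(z,"sc",proj(sc,[p+[0,0,z]]).round(1).tolist(),"wr tips +-10mm",proj(wr,[p+[0,0,z]+Rt[:,1]*.01,p+[0,0,z]-Rt[:,1]*.01]).round(1).tolist())
for x in(-.01,-.02,-.03): print(x,"sc",proj(sc,[p+[x,0,0]]).round(1).tolist(),"wr",proj(wr,[p+[x,0,0]]).round(1).tolist())
q=np.array([.5503,.0832,.1375]); print("earlier pose, seen 354.8,177.2:",[proj(sc,[q+[0,0,z]]).round(1).tolist() for z in(0,.02,.03)],[proj(sc,[q+[x,0,0]]).round(1).tolist() for x in(-.02,-.03)])
print(wr["fx"],[ (-cv2.Rodrigues(i["rvec"])[0].T@np.array(i["tvec"]).ravel()).round(3) for i in(sc,wr)])
a=cv2.resize(wr["pixels"][170:330,170:340,::-1],None,fx=2.35,fy=2.35); b=cv2.resize(sc["pixels"][140:240,130:236,::-1],(398,376)); cv2.imwrite("pics/ab2.png",np.hstack([a[:376],b]))
E
```

```text
[ 0.50309608 -0.23447647  0.05653891]
0.0 sc [[185.5, 201.8]] wr tips +-10mm [[267.6, 220.3], [240.1, 220.3]]
0.01 sc [[185.1, 197.7]] wr tips +-10mm [[268.3, 225.6], [239.4, 225.6]]
0.02 sc [[184.8, 193.5]] wr tips +-10mm [[269.0, 231.4], [238.7, 231.4]]
0.03 sc [[184.4, 189.3]] wr tips +-10mm [[269.9, 237.9], [237.8, 237.9]]
0.04 sc [[184.0, 185.0]] wr tips +-10mm [[270.8, 245.1], [236.9, 245.1]]
-0.01 sc [[186.6, 199.1]] wr [[252.2, 207.3]]
-0.02 sc [[187.7, 196.5]] wr [[250.6, 194.0]]
-0.03 sc [[188.8, 193.9]] wr [[248.9, 180.3]]
earlier pose, seen 354.8,177.2: [[[352.2, 189.3]], [[353.8, 179.6]], [[354.6, 174.7]]] [[[351.1, 183.5]], [[350.5, 180.7]]]
283.0522420571499 [array([ 1.191, -0.037,  0.528]), array([ 0.428, -0.226,  0.249])]
```

View pics/ab2.png

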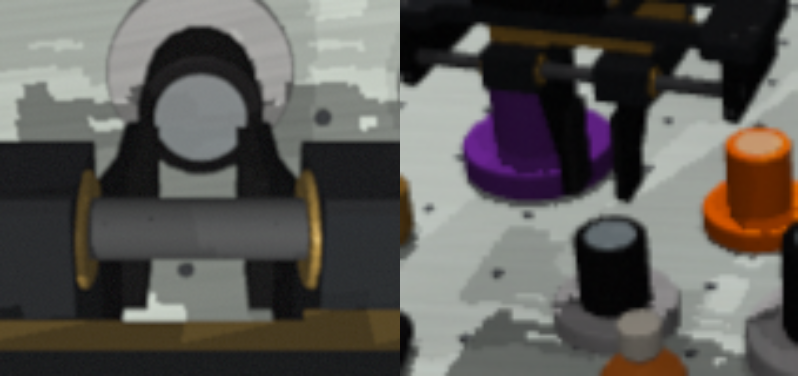

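Both cameras agree that the real fingertips are about 27 mm above the reported TCP. The earlier pose fits this too: it was seen at row 177, and +25 mm predicts 177. That explains why the fingers closed just above the housing. I'll correct for it: open, descend until the reported z is −6 mm (real tip about 22 mm), and grip.

Emit:
{"name": "drive_tool", "arguments": {"moves": [{"dp": [0,0,0],"spin": 0},{"dp": [0,0,0],"spin": 0},{"dp": [0,0,0],"spin": 0},{"dp": [0,0,0],"spin": 0},{"dp": [0,0,0],"spin": 0},{"dp": [0,0,0],"spin": 0},{"dp": [0,0,0],"spin": 0},{"dp": [0,0,0],"spin": 0},{"dp": [0,0,0],"spin": 0},{"dp": [0,0,0],"spin": 0},{"dp": [0,0,0],"spin": 0},{"dp": [0,0,0],"spin": 0}], "gripper": 0.087}}

```text
t: 10.75
tool_pos: [0.5034, -0.2346, 0.0569]
tcp_rot: [0.041, 0.706, -0.041, 0.706]
force: [0.3, -0.6, 0.8]
grip_width: 0.978
```

Emit:
{"name": "drive_tool", "arguments": {"moves": [{"dp": [0.015,0,0],"spin": 0},{"dp": [0.03,0,0],"spin": 0},{"dp": [0.04,0,0],"spin": 0},{"dp": [0.047,0,0],"spin": 0},{"dp": [0.053,0,0],"spin": 0},{"dp": [0.058,0,0],"spin": 0},{"dp": [0.062,0,0],"spin": 0},{"dp": [0.062,0,0],"spin": 0},{"dp": [0.062,0,0],"spin": 0}]}}

```text
t: 11.5
tool_pos: [0.5035, -0.2348, -0.005]
tcp_rot: [0.041, 0.706, -0.041, 0.706]
force: [-1.2, 0.5, 0.2]
grip_width: 0.999
```

Emit:
{"name": "drive_tool", "arguments": {"moves": [{"dp": [0,0,0],"spin": 0},{"dp": [0,0,0],"spin": 0},{"dp": [0,0,0],"spin": 0},{"dp": [0,0,0],"spin": 0},{"dp": [0,0,0],"spin": 0},{"dp": [0,0,0],"spin": 0},{"dp": [0,0,0],"spin": 0},{"dp": [0,0,0],"spin": 0},{"dp": [0,0,0],"spin": 0},{"dp": [0,0,0],"spin": 0},{"dp": [0,0,0],"spin": 0},{"dp": [0,0,0],"spin": 0},{"dp": [0,0,0],"spin": 0}], "gripper": 0.02, "squeeze": 25}}

```text
t: 12.58
tool_pos: [0.5034, -0.2345, -0.0051]
tcp_rot: [0.041, 0.706, -0.041, 0.706]
force: [-0.2, 1.1, 0.6]
grip_width: 0.452
```

Stopped at 39.3 mm, which matches the 40 mm housing. I'll lift.

Emit:
{"name": "drive_tool", "arguments": {"moves": [{"dp": [-0.005,0,0],"spin": 0},{"dp": [-0.02,0,0],"spin": 0},{"dp": [-0.045,0,0],"spin": 0},{"dp": [-0.075,0,0],"spin": 0},{"dp": [-0.1,0,0],"spin": 0},{"dp": [-0.11,0,0],"spin": 0},{"dp": [-0.11,0,0],"spin": 0},{"dp": [-0.11,0,0],"spin": 0}]}}

```text
t: 13.25
tool_pos: [0.5029, -0.2343, 0.1043]
tcp_rot: [0.041, 0.706, -0.041, 0.706]
force: [-0.4, 0.1, -3.7]
grip_width: 0.453
```

Emit:
{"name": "drive_tool", "arguments": {"moves": [{"dp": [0,0.015,0.001],"spin": 0},{"dp": [0,0.04,0.002],"spin": 0},{"dp": [0,0.07,0.003],"spin": 0},{"dp": [0,0.1,0.003],"spin": 0},{"dp": [0,0.13,0.004],"spin": 0},{"dp": [0,0.16,0.005],"spin": 0},{"dp": [0,0.19,0.006],"spin": 0},{"dp": [0,0.22,0.007],"spin": 0},{"dp": [0,0.25,0.008],"spin": 0},{"dp": [0,0.28,0.009],"spin": 0},{"dp": [0,0.305,0.01],"spin": 0},{"dp": [0,0.32,0.01],"spin": 0},{"dp": [0,0.322,0.01],"spin": 0},{"dp": [0,0.322,0.01],"spin": 0},{"dp": [0,0.322,0.01],"spin": 0}]}}

```text
t: 14.5
tool_pos: [0.5494, 0.0824, 0.1034]
tcp_rot: [0.041, 0.707, -0.042, 0.705]
force: [-0.2, -0.4, -3.5]
grip_width: 0.454
```

```bash
python3 - <<'E'
from h import *
s=sense();print(s["tool_pos"],s["force"],s["grip_width"])
im=get_image("scene"); save(im,"scene3.png",(250,130,430,320),2.5)
E
```

```text
[0.54936974 0.08242405 0.10340305] [-0.24003018 -0.43385025 -3.53770816] 0.4539311363452775
```

View pics/scene3.png

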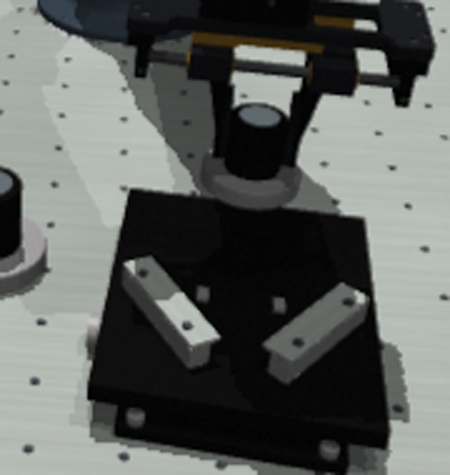

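Held upright, weighing about 3.6 N (0.36 kg). The underside should be about 108 mm up, so it should meet the plate after 68 mm.

Emit:
{"name": "drive_tool", "arguments": {"moves": [{"dp": [0.012,0.001,0.001],"spin": 0},{"dp": [0.03,0.001,0.001],"spin": 0},{"dp": [0.045,0.001,0.001],"spin": 0},{"dp": [0.055,0.001,0.001],"spin": 0},{"dp": [0.062,0.001,0.001],"spin": 0},{"dp": [0.064,0.001,0.001],"spin": 0},{"dp": [0.065,0.001,0.001],"spin": 0},{"dp": [0.066,0.001,0.001],"spin": 0},{"dp": [0.067,0.001,0.001],"spin": 0},{"dp": [0.067,0.001,0.001],"spin": 0}]}}

```text
t: 15.38
tool_pos: [0.5521, 0.085, 0.0384]
tcp_rot: [0.041, 0.706, -0.041, 0.706]
force: [-0.5, 0.7, -3.2]
grip_width: 0.454
```

Emit:
{"name": "drive_tool", "arguments": {"moves": [{"dp": [0.001,0,0],"spin": 0},{"dp": [0.0015,0,0],"spin": 0},{"dp": [0.0015,0,0],"spin": 0}]}}

```text
t: 15.63
tool_pos: [0.5517, 0.085, 0.0365]
tcp_rot: [0.041, 0.706, -0.041, 0.706]
force: [-0.3, -0.1, -3.1]
grip_width: 0.454
```

Emit:
{"name": "drive_tool", "arguments": {"moves": [{"dp": [0.0007,0,0],"spin": 0},{"dp": [0.0015,0,0],"spin": 0},{"dp": [0.0015,0,0],"spin": 0},{"dp": [0.0015,0,0],"spin": 0}]}}

```text
t: 15.97
tool_pos: [0.5517, 0.0849, 0.0349]
tcp_rot: [0.041, 0.706, -0.041, 0.706]
force: [0.6, 0.6, -2.7]
grip_width: 0.456
```

Emit:
{"name": "drive_tool", "arguments": {"moves": [{"dp": [0.0005,0,0],"spin": 0},{"dp": [0.001,0,0],"spin": 0},{"dp": [0.001,0,0],"spin": 0}]}}

```text
t: 16.22
tool_pos: [0.5518, 0.085, 0.0349]
tcp_rot: [0.041, 0.706, -0.041, 0.706]
force: [-0.9, -0.1, 5.3]
grip_width: 0.451
```

It touched down at the expected height: reported 34.9 mm is exactly 40 mm above the bench grasp. The stiffness is about 8 N/mm. Now I'll release, go up, move back and nearly close the fingers.

Emit:
{"name": "drive_tool", "arguments": {"moves": [{"dp": [-0.001,0,0],"spin": 0},{"dp": [-0.001,0,0],"spin": 0},{"dp": [-0.001,0,0],"spin": 0},{"dp": [-0.001,0,0],"spin": 0},{"dp": [-0.001,0,0],"spin": 0},{"dp": [-0.001,0,0],"spin": 0},{"dp": [-0.001,0,0],"spin": 0},{"dp": [-0.001,0,0],"spin": 0}], "gripper": 0.075}}

```text
t: 16.88
tool_pos: [0.5517, 0.0849, 0.0349]
tcp_rot: [0.041, 0.706, -0.041, 0.706]
force: [-0.4, -0.1, -1.0]
grip_width: 0.85
```

Emit:
{"name": "drive_tool", "arguments": {"moves": [{"dp": [-0.015,0,0],"spin": 0},{"dp": [-0.035,0,0],"spin": 0},{"dp": [-0.055,0,0],"spin": 0},{"dp": [-0.06,0,0],"spin": 0},{"dp": [-0.06,0,0],"spin": 0}]}}

```text
t: 17.3
tool_pos: [0.5529, 0.0851, 0.0964]
tcp_rot: [0.041, 0.705, -0.04, 0.707]
force: [-0.8, -0.4, 0.2]
grip_width: 0.863
```

Emit:
{"name": "drive_tool", "arguments": {"moves": [{"dp": [0,0,-0.015],"spin": 0},{"dp": [0,0,-0.035],"spin": 0},{"dp": [0,0,-0.055],"spin": 0},{"dp": [0,0,-0.062],"spin": 0},{"dp": [0,0,-0.062],"spin": 0},{"dp": [0,0,-0.062],"spin": 0},{"dp": [0,0,-0.062],"spin": 0},{"dp": [0,0,-0.062],"spin": 0},{"dp": [0,0,-0.062],"spin": 0},{"dp": [0,0,-0.062],"spin": 0},{"dp": [0,0,-0.062],"spin": 0},{"dp": [0,0,-0.062],"spin": 0},{"dp": [0,0,-0.062],"spin": 0}], "gripper": 0.01}}

```text
t: 18.38
tool_pos: [0.4902, 0.092, 0.0949]
tcp_rot: [0.041, 0.706, -0.041, 0.706]
force: [-0.0, 0.5, 0.1]
grip_width: 0.124
```

```bash
python3 - <<'E'
from h import *
s=sense();p=s["tool_pos"];print(s["t"],p,s["force"],s["grip_width"])
th=-.1162;d=p[:2]-[.595,.0773];print("stage xy",d@[np.cos(th),np.sin(th)],d@[-np.sin(th),np.cos(th)])
a=get_image("scene");b=get_image("top")
A=cv2.resize(a["pixels"][130:320,250:430,::-1],(400,422));B=cv2.resize(b["pixels"][100:220,115:229,::-1],(400,421))
cv2.imwrite("pics/m.png",np.hstack([A[:420],B[:420]]))
E
```

```text
18.3833 [0.49016257 0.0920483  0.09491627] [-0.04903309  0.46687279  0.07569238] 0.12365846614742274
stage xy -0.105840345850901 0.0024941305235839494
```

View pics/m.png

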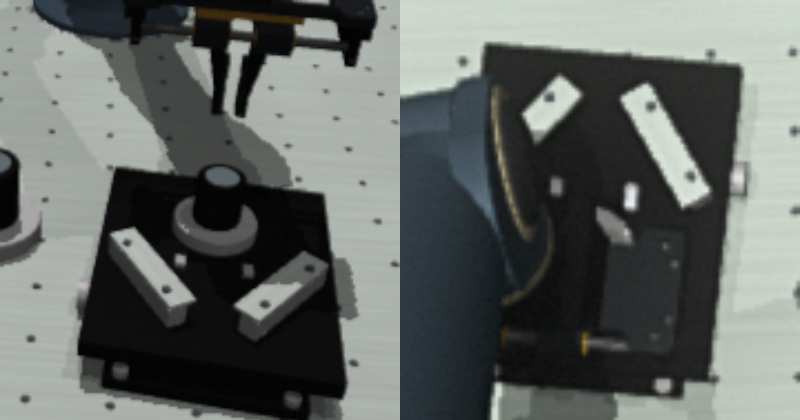

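The chamber stands upright in the mouth, centred between the prongs (left panel, flange at (215,222)), with the fingers behind it. I'll find the true tip height by touching the plate gently.

Emit:
{"name": "drive_tool", "arguments": {"moves": [{"dp": [0.02,0,0],"spin": 0},{"dp": [0.045,0,0],"spin": 0},{"dp": [0.065,0,0],"spin": 0},{"dp": [0.074,0,0],"spin": 0},{"dp": [0.076,0,0],"spin": 0},{"dp": [0.077,0,0],"spin": 0},{"dp": [0.078,0,0],"spin": 0},{"dp": [0.078,0,0],"spin": 0}]}}

```text
t: 19.15
tool_pos: [0.4909, 0.0923, 0.0178]
tcp_rot: [0.041, 0.705, -0.041, 0.707]
force: [-0.2, 0.4, -0.4]
grip_width: 0.115
```

Emit:
{"name": "drive_tool", "arguments": {"moves": [{"dp": [0.0005,0,0],"spin": 0},{"dp": [0.001,0,0],"spin": 0},{"dp": [0.0015,0,0],"spin": 0},{"dp": [0.0015,0,0],"spin": 0}]}}

```text
t: 19.48
tool_pos: [0.4902, 0.0922, 0.0156]
tcp_rot: [0.041, 0.706, -0.041, 0.706]
force: [-0.8, 0.6, 0.7]
grip_width: 0.113
```

Emit:
{"name": "drive_tool", "arguments": {"moves": [{"dp": [0.0005,0,0],"spin": 0},{"dp": [0.001,0,0],"spin": 0},{"dp": [0.0015,0,0],"spin": 0},{"dp": [0.0015,0,0],"spin": 0}]}}

```text
t: 19.82
tool_pos: [0.49, 0.092, 0.0138]
tcp_rot: [0.041, 0.706, -0.041, 0.706]
force: [-0.7, 0.7, 0.5]
grip_width: 0.114
```

Emit:
{"name": "drive_tool", "arguments": {"moves": [{"dp": [0.0005,0,0],"spin": 0},{"dp": [0.001,0,0],"spin": 0},{"dp": [0.0015,0,0],"spin": 0},{"dp": [0.0015,0,0],"spin": 0}]}}

```text
t: 20.15
tool_pos: [0.49, 0.0921, 0.0123]
tcp_rot: [0.041, 0.706, -0.041, 0.706]
force: [-0.3, -0.3, 0.3]
grip_width: 0.114
```

Emit:
{"name": "drive_tool", "arguments": {"moves": [{"dp": [0.0005,0,0],"spin": 0},{"dp": [0.001,0,0],"spin": 0},{"dp": [0.001,0,0],"spin": 0}]}}

```text
t: 20.4
tool_pos: [0.49, 0.0921, 0.0113]
tcp_rot: [0.041, 0.706, -0.041, 0.706]
force: [0.5, -0.1, -0.4]
grip_width: 0.11
```

Emit:
{"name": "drive_tool", "arguments": {"moves": [{"dp": [0.0005,0,0],"spin": 0},{"dp": [0.001,0,0],"spin": 0},{"dp": [0.0015,0,0],"spin": 0},{"dp": [0.0015,0,0],"spin": 0}]}}

```text
t: 20.73
tool_pos: [0.4901, 0.0921, 0.0108]
tcp_rot: [0.041, 0.706, -0.041, 0.706]
force: [-2.5, -1.0, 8.0]
grip_width: 0.12
```

Emit:
{"name": "drive_tool", "arguments": {"moves": [{"dp": [0.0005,0,0],"spin": 0},{"dp": [0.001,0,0],"spin": 0},{"dp": [0.001,0,0],"spin": 0}]}}

```text
t: 20.98
tool_pos: [0.4901, 0.0921, 0.0108]
tcp_rot: [0.041, 0.706, -0.041, 0.706]
force: [-6.0, -1.1, 17.7]
grip_width: 0.115
```

The plate is felt at reported 10.8 mm, so the tip offset is 29 mm. I'll raise to about 8 mm above the plate and start pushing the flange from behind.

Emit:
{"name": "drive_tool", "arguments": {"moves": [{"dp": [-0.0105,0,0],"spin": 0},{"dp": [-0.0105,0,0.004],"spin": 0},{"dp": [-0.0105,0,0.008],"spin": 0},{"dp": [-0.0105,0,0.011],"spin": 0},{"dp": [-0.0105,0,0.013],"spin": 0},{"dp": [-0.0105,0,0.0145],"spin": 0},{"dp": [-0.0105,0,0.016],"spin": 0},{"dp": [-0.0105,0,0.0175],"spin": 0},{"dp": [-0.0105,0,0.019],"spin": 0},{"dp": [-0.0105,0,0.0205],"spin": 0},{"dp": [-0.0105,0,0.022],"spin": 0},{"dp": [-0.0105,0,0.024],"spin": 0}]}}

```text
t: 21.98
tool_pos: [0.5136, 0.0893, 0.0193]
tcp_rot: [0.041, 0.706, -0.041, 0.706]
force: [-0.5, 0.4, -0.5]
grip_width: 0.112
```

Emit:
{"name": "drive_tool", "arguments": {"moves": [{"dp": [0,0,0.002],"spin": 0},{"dp": [0,0,0.004],"spin": 0},{"dp": [0,0,0.006],"spin": 0},{"dp": [0,0,0.008],"spin": 0},{"dp": [0,0,0.01],"spin": 0},{"dp": [0,0,0.012],"spin": 0},{"dp": [0,0,0.014],"spin": 0},{"dp": [0,0,0.016],"spin": 0}]}}

```text
t: 22.65
tool_pos: [0.53, 0.0875, 0.0194]
tcp_rot: [0.041, 0.706, -0.041, 0.706]
force: [-0.9, 0.4, 0.2]
grip_width: 0.113
```

```bash
cat >> h.py <<'E'
TH=-.1162
def stg(p): d=np.array(p[:2])-[.595,.0773]; return np.array([d@[np.cos(TH),np.sin(TH)],d@[-np.sin(TH),np.cos(TH)]])
def where(im=None):
    im=im or get_image("scene"); s=sense(); print("tcp stage",stg(s["tool_pos"]).round(4),"F",s["force"].round(1),"t",s["t"])
    # housing top: grey disc on black; fit by recognised box
    a=np.linspace(0,2*np.pi,60)
    def box(x,y):
        c,sn=np.cos(TH),np.sin(TH); w=np.array([.595+c*x-sn*y,.0773+sn*x+c*y])
        P=[[w[0]+r*np.cos(t),w[1]+r*np.sin(t),.04+z] for r,z in((.035,0),(.035,.014),(.02,.056)) for t in a]
        q=proj(im,P); lo,hi=q.min(0),q.max(0); return np.r_[(lo+hi)/2,hi-lo]
    for c in recognise(im,"chamber")[:6]:
        b=np.array(c["rect"])*[512,384,512,384]
        if b[0]>270:
            from scipy.optimize import least_squares
            r=least_squares(lambda p:box(*p)[:2]-b[:2],[0,0],diff_step=1e-3,x_scale=.01); print("p",round(c["p"],2),"box",b.round(1),"pred size",box(*r.x)[2:].round(1),"stage xy",r.x.round(4))
E
python3 -c "
from h import *
where()"
```

```text
tcp stage [-0.0652  0.0026] F [-0.9  1.4 -0.2] t 22.7
p 0.67 box [346.  231.8  43.3  41.2] pred size [39.7 43.6] stage xy [-0.0204  0.0015]
```

The chamber follows as expected (stage x −20 mm, y 1.5 mm). The lip geometry puts the seat at about +40 mm. I'll push 40 mm, then go slowly.

Emit:
{"name": "drive_tool", "arguments": {"moves": [{"dp": [0,0,0.002],"spin": 0},{"dp": [0,0,0.004],"spin": 0},{"dp": [0,0,0.006],"spin": 0},{"dp": [0,0,0.008],"spin": 0},{"dp": [0,0,0.01],"spin": 0},{"dp": [0,0,0.012],"spin": 0},{"dp": [0,0,0.014],"spin": 0},{"dp": [0,0,0.016],"spin": 0},{"dp": [0,0,0.018],"spin": 0},{"dp": [0,0,0.02],"spin": 0}]}}

```text
t: 23.58
tool_pos: [0.5499, 0.0851, 0.0194]
tcp_rot: [0.041, 0.706, -0.041, 0.706]
force: [-1.9, 0.6, -0.2]
grip_width: 0.115
```

Emit:
{"name": "drive_tool", "arguments": {"moves": [{"dp": [0,0,0.002],"spin": 0},{"dp": [0,0,0.004],"spin": 0},{"dp": [0,0,0.006],"spin": 0},{"dp": [0,0,0.008],"spin": 0},{"dp": [0,0,0.01],"spin": 0},{"dp": [0,0,0.012],"spin": 0},{"dp": [0,0,0.014],"spin": 0},{"dp": [0,0,0.016],"spin": 0},{"dp": [0,0,0.018],"spin": 0}]}}

```text
t: 24.33
tool_pos: [0.5678, 0.083, 0.0194]
tcp_rot: [0.041, 0.706, -0.041, 0.706]
force: [-1.4, 0.0, 0.3]
grip_width: 0.117
```

```bash
python3 -c "
from h import *
where()"
```

```text
tcp stage [-0.0272  0.0025] F [-0.2 -0.3  0.7] t 24.3833
p 0.88 box [345.7 245.3  44.6  46.4] pred size [41.4 45.8] stage xy [0.0182 0.002 ]
```

Emit:
{"name": "drive_tool", "arguments": {"moves": [{"dp": [0,0,0.0015],"spin": 0},{"dp": [0,0,0.003],"spin": 0},{"dp": [0,0,0.0045],"spin": 0},{"dp": [0,0,0.006],"spin": 0},{"dp": [0,0,0.0075],"spin": 0},{"dp": [0,0,0.009],"spin": 0},{"dp": [0,0,0.0105],"spin": 0},{"dp": [0,0,0.012],"spin": 0}]}}

```text
t: 25.1
tool_pos: [0.5796, 0.0816, 0.0194]
tcp_rot: [0.041, 0.706, -0.041, 0.706]
force: [-0.6, -0.7, 0.0]
grip_width: 0.114
```

Emit:
{"name": "drive_tool", "arguments": {"moves": [{"dp": [0,0,0.0007],"spin": 0},{"dp": [0,0,0.0015],"spin": 0},{"dp": [0,0,0.002],"spin": 0},{"dp": [0,0,0.002],"spin": 0}]}}

```text
t: 25.43
tool_pos: [0.5816, 0.0814, 0.0194]
tcp_rot: [0.041, 0.706, -0.041, 0.706]
force: [-0.6, -1.0, -0.2]
grip_width: 0.117
```

Emit:
{"name": "drive_tool", "arguments": {"moves": [{"dp": [0,0,0.0005],"spin": 0},{"dp": [0,0,0.001],"spin": 0},{"dp": [0,0,0.0015],"spin": 0},{"dp": [0,0,0.0015],"spin": 0}]}}

```text
t: 25.77
tool_pos: [0.5831, 0.0813, 0.0194]
tcp_rot: [0.041, 0.706, -0.041, 0.706]
force: [-1.8, -0.1, -0.7]
grip_width: 0.118
```

Emit:
{"name": "drive_tool", "arguments": {"moves": [{"dp": [0,0,0.0005],"spin": 0},{"dp": [0,0,0.001],"spin": 0},{"dp": [0,0,0.0015],"spin": 0},{"dp": [0,0,0.0015],"spin": 0}]}}

```text
t: 26.1
tool_pos: [0.5846, 0.0811, 0.0194]
tcp_rot: [0.041, 0.706, -0.041, 0.706]
force: [-0.1, 0.9, -0.4]
grip_width: 0.115
```

Emit:
{"name": "drive_tool", "arguments": {"moves": [{"dp": [0,0,0.0005],"spin": 0},{"dp": [0,0,0.001],"spin": 0},{"dp": [0,0,0.001],"spin": 0}]}}

```text
t: 26.35
tool_pos: [0.5856, 0.081, 0.0194]
tcp_rot: [0.041, 0.706, -0.041, 0.706]
force: [-0.8, 0.2, 0.4]
grip_width: 0.113
```

Emit:
{"name": "drive_tool", "arguments": {"moves": [{"dp": [0,0,0.0005],"spin": 0},{"dp": [0,0,0.001],"spin": 0},{"dp": [0,0,0.001],"spin": 0}]}}

```text
t: 26.6
tool_pos: [0.5866, 0.0808, 0.0194]
tcp_rot: [0.041, 0.706, -0.041, 0.706]
force: [-0.4, 0.8, 0.3]
grip_width: 0.112
```

Emit:
{"name": "drive_tool", "arguments": {"moves": [{"dp": [0,0,0.0005],"spin": 0},{"dp": [0,0,0.001],"spin": 0},{"dp": [0,0,0.001],"spin": 0}]}}

```text
t: 26.85
tool_pos: [0.5879, 0.0808, 0.0195]
tcp_rot: [0.041, 0.706, -0.041, 0.706]
force: [-0.5, 0.3, -0.6]
grip_width: 0.111
```

Emit:
{"name": "drive_tool", "arguments": {"moves": [{"dp": [0,0,0.0005],"spin": 0},{"dp": [0,0,0.001],"spin": 0},{"dp": [0,0,0.001],"spin": 0}]}}

```text
t: 27.1
tool_pos: [0.5884, 0.0807, 0.0194]
tcp_rot: [0.041, 0.706, -0.041, 0.706]
force: [-0.5, 0.2, 0.1]
grip_width: 0.114
```

```bash
python3 -c "
from h import *
where()"
```

```text
tcp stage [-0.0069  0.0026] F [-0.1  0.   0.4] t 27.15
p 0.92 box [347.8 254.2  39.9  45.7] pred size [42.6 47.3] stage xy [0.0411 0.006 ]
```

Emit:
{"name": "drive_tool", "arguments": {"moves": [{"dp": [0,0,0.0005],"spin": 0},{"dp": [0,0,0.001],"spin": 0},{"dp": [0,0,0.001],"spin": 0}]}}

```text
t: 27.45
tool_pos: [0.5893, 0.0806, 0.0194]
tcp_rot: [0.041, 0.706, -0.041, 0.706]
force: [-0.3, -0.4, 0.9]
grip_width: 0.117
```

Emit:
{"name": "drive_tool", "arguments": {"moves": [{"dp": [0,0,0.0005],"spin": 0},{"dp": [0,0,0.0008],"spin": 0},{"dp": [0,0,0.0008],"spin": 0}]}}

```text
t: 27.7
tool_pos: [0.59, 0.0804, 0.0193]
tcp_rot: [0.041, 0.706, -0.041, 0.706]
force: [-1.4, 1.4, 0.6]
grip_width: 0.113
```

Emit:
{"name": "drive_tool", "arguments": {"moves": [{"dp": [0,0,0.0005],"spin": 0},{"dp": [0,0,0.0008],"spin": 0},{"dp": [0,0,0.0008],"spin": 0}]}}

```text
t: 27.95
tool_pos: [0.5904, 0.0806, 0.0193]
tcp_rot: [0.041, 0.706, -0.041, 0.705]
force: [-3.1, 1.4, 1.5]
grip_width: 0.114
```

Emit:
{"name": "drive_tool", "arguments": {"moves": [{"dp": [0,0,0.0004],"spin": 0},{"dp": [0,0,0.0008],"spin": 0},{"dp": [0,0,0.0008],"spin": 0}]}}

```text
t: 28.2
tool_pos: [0.5912, 0.0808, 0.0193]
tcp_rot: [0.041, 0.706, -0.041, 0.705]
force: [-3.7, 1.2, 1.2]
grip_width: 0.111
```

Emit:
{"name": "drive_tool", "arguments": {"moves": [{"dp": [0,0,0.0003],"spin": 0},{"dp": [0,0,0.0006],"spin": 0},{"dp": [0,0,0.0006],"spin": 0}]}}

```text
t: 28.45
tool_pos: [0.5913, 0.0808, 0.0192]
tcp_rot: [0.041, 0.707, -0.041, 0.705]
force: [-5.5, 3.0, 1.6]
grip_width: 0.113
```

Emit:
{"name": "drive_tool", "arguments": {"moves": [{"dp": [0,0,0.0003],"spin": 0},{"dp": [0,0,0.0005],"spin": 0},{"dp": [0,0,0.0005],"spin": 0}]}}

```text
t: 28.7
tool_pos: [0.5913, 0.0807, 0.0191]
tcp_rot: [0.041, 0.707, -0.041, 0.705]
force: [-6.2, 2.2, 2.6]
grip_width: 0.111
```

A hard stop: x no longer advances and the force is up to 6 N. One more slight nudge, then a look at it.

Emit:
{"name": "drive_tool", "arguments": {"moves": [{"dp": [0,0,0.0003],"spin": 0},{"dp": [0,0,0.0003],"spin": 0},{"dp": [0,0,0.0003],"spin": 0}]}}

```text
t: 28.95
tool_pos: [0.5913, 0.0807, 0.0191]
tcp_rot: [0.041, 0.707, -0.041, 0.705]
force: [-5.6, 2.6, 2.5]
grip_width: 0.114
```

```bash
python3 - <<'E'
from h import *
im=get_image("scene"); where(im)
save(im,"s4.png",(285,190,415,290),6)
E
```

```text
tcp stage [-0.004  0.003] F [-6.8  2.1  3.6] t 29.0
p 0.57 box [346.3 253.8  43.6  51.4] pred size [42.5 47.3] stage xy [0.0405 0.0036]
```

View pics/s4.png

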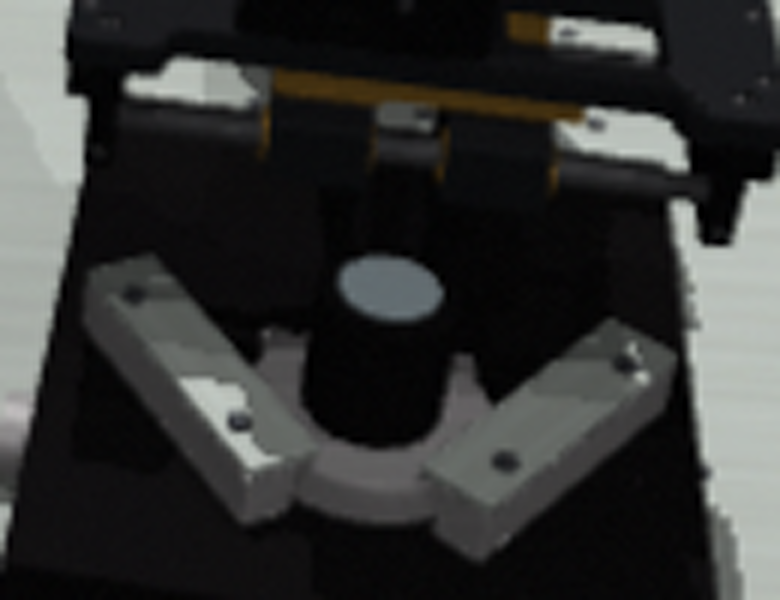

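The flange sits under both lips, and the prong corners show just behind it at (272,338) and (465,362). I'll back off straight, rise clear and check.

Emit:
{"name": "drive_tool", "arguments": {"moves": [{"dp": [0,0,-0.001],"spin": 0},{"dp": [0,0,-0.003],"spin": 0},{"dp": [0,0,-0.008],"spin": 0},{"dp": [0,0,-0.018],"spin": 0},{"dp": [0,0,-0.03],"spin": 0},{"dp": [-0.02,0,-0.04],"spin": 0},{"dp": [-0.05,0,-0.05],"spin": 0},{"dp": [-0.08,0,-0.055],"spin": 0},{"dp": [-0.11,0,-0.06],"spin": 0},{"dp": [-0.14,0,-0.06],"spin": 0},{"dp": [-0.15,0,-0.06],"spin": 0},{"dp": [-0.15,0,-0.06],"spin": 0},{"dp": [-0.15,0,-0.06],"spin": 0}]}}

```text
t: 30.13
tool_pos: [0.5334, 0.0867, 0.1692]
tcp_rot: [0.041, 0.706, -0.041, 0.706]
force: [-1.2, -0.0, -0.0]
grip_width: 0.115
```

Emit:
{"name": "drive_tool", "arguments": {"moves": [{"dp": [0,-0.03,0],"spin": 0},{"dp": [0,-0.07,0],"spin": 0},{"dp": [0,-0.11,0],"spin": 0},{"dp": [0,-0.15,0],"spin": 0},{"dp": [0,-0.19,0],"spin": 0},{"dp": [0,-0.22,0],"spin": 0},{"dp": [0,-0.24,0],"spin": 0},{"dp": [0,-0.24,0],"spin": 0},{"dp": [0,-0.24,0],"spin": 0}]}}

```text
t: 30.88
tool_pos: [0.5043, -0.1524, 0.1674]
tcp_rot: [0.042, 0.707, -0.042, 0.705]
force: [-0.2, 1.4, 0.4]
grip_width: 0.116
```

```bash
python3 - <<'E'
from h import *
a=get_image("scene"); where(a); b=get_image("top")
A=cv2.resize(np.ascontiguousarray(a["pixels"][200:290,295:405,::-1]),(400,327),interpolation=cv2.INTER_CUBIC);B=cv2.resize(np.ascontiguousarray(b["pixels"][105:187,125:225,::-1]),(400,327),interpolation=cv2.INTER_CUBIC)
cv2.imwrite("pics/last.png",np.hstack([A,B]))
for n,c in(("bottle",b),("objective",b),("driver",b)):
    for q in recognise(c,n)[:1]: u=q["rect"]; print(n,ray(c,u[0]*512,u[1]*384,.03).round(3))
E
```

```text
tcp stage [-0.0631 -0.237 ] F [-0.5  0.7 -0.1] t 30.9333
p 0.7 box [348.6 252.9  40.1  47.6] pred size [42.5 47.1] stage xy [0.0373 0.0073]
bottle [0.57  0.067 0.03 ]
objective [0.572 0.066 0.03 ]
driver [ 0.575 -0.346  0.03 ]
```

View pics/last.png

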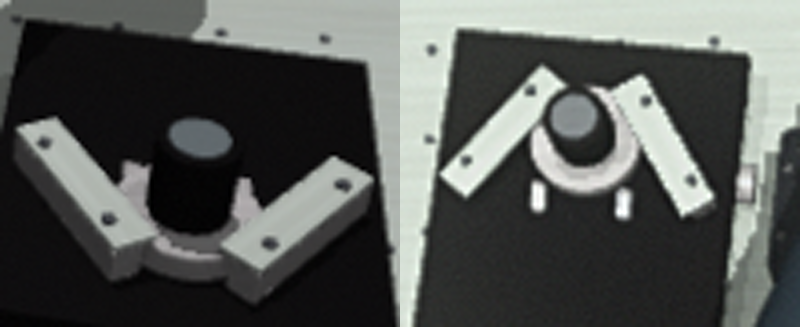

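The last picture shows the chamber upright under both lips, with both prongs bright and wholly clear behind the flange (top view (538,197) and (624,205)). One numeric check of the centring, then I'll hand in.

```bash
python3 - <<'E'
from h import *
b=get_image("top"); g=cv2.resize(b["pixels"][105:187,125:225],None,fx=4,fy=4,interpolation=cv2.INTER_CUBIC).astype(int)
gr=g.mean(2)
# flange rear arc: scan rays outward from assumed centre, last bright->dark edge, rear half only
pts=[]
c0=np.array([185,137.])
for t in np.radians(np.arange(25,156,5)):
    d=np.array([np.cos(t),np.sin(t)]); v=[gr[int(c0[1]+r*d[1]),int(c0[0]+r*d[0])] for r in range(38,70)]
    k=int(np.argmin(np.diff(v)))
    if min(np.diff(v))<-8: u=c0+(38+k+.5)*d; pts.append(stg(ray(b,u[0]/4+125-.375,u[1]/4+105-.375,.047)))
pts=np.array(pts); from scipy.optimize import least_squares
r=least_squares(lambda p:np.hypot(*(pts-p).T)-.035,[.04,0],loss="soft_l1",f_scale=.001); print(len(pts),r.x.round(4),(np.median(abs(r.fun))*1e3).round(2))
print("prongs",[stg(ray(b,(u-400)/4+125-.375,v/4+105-.375,.045)).round(4) for u,v in((138+400,197),(224+400,205))])
print(finish_job())
E
```

```text
27 [0.042  0.0034] 0.49
prongs [array([0.0021, 0.0286]), array([ 0.0016, -0.0257])]
the job is handed in; nothing more can be done
None
```

The chamber is home in the V and released. I handed the job in with the robot clear at about 31 of the 58 s; `finish_job()` reported no verdict.

**What I did:** I gripped the small black/steel chamber and stood it upright on the plate in the mouth, short of the seat. With the fingers nearly closed, I pushed its flange from behind, under the lips, until it stopped. The last force I read was about 7 N. Then I backed off and rose clear.

**Last checks:**
- **Seat:** it stopped hard at stage x ≈ 41 mm. A circle fit in the top view gave 42 mm, and the lip geometry predicted 39–42 mm.
- **Centring:** the fit put the flange at y = +3.4 mm in my stage frame. The prongs, measured the same way, have their midpoint at +1.5 mm, so the true offset should be about 2 mm, within the 4 mm limit.
- **Catch:** both prongs show whole and clear behind the flange in the last picture. I judged them up by eye; I did not measure their height.

**What went wrong or disagreed:**
- **Missed grasps:** the first two closed on nothing, because the real fingertips sit about 29 mm above the reported TCP. I found this from the two cameras, confirmed it by touching the plate, and corrected for it. The chamber was not disturbed.
- **Plate touch:** that touch reached about 18 N, with the fingers on the bare plate.
- **Scene-camera box:** the box-based estimate gave y = 6–7 mm in two of its readings near the seat. The lips partly hide the chamber there, so I did not trust it.
- **Bystanders:** in the last top view the driver was found within 5 mm of its first position. The bottle and objective detections were plainly false (both placed on the stage), so those two have no final position check. I felt no contact with them.

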